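Click the weekly tablet organiser shut

TASK

The weekly tablet organiser on the worktop has been filled: six of its lids lie loosely over their compartments and the one at the right-hand end still stands open. Fold that lid over and run the fingertips lightly along the row until all seven lids are fully shut. Only touch and push: leave the organiser standing where it is, do not pull any lid open, and leave the things around it alone.

Things in the scene. Friction and masses are not known exactly. Their poses are not given: they have to be found in the camera images.
- organiser: white plastic tray 50 (x) x 242 (y) x 29 mm high, 0.5 kg, on rubber feet; slides if pushed sideways with over 5 N. Origin: middle of its underside. Own x: from front (tabs, facing the robot) to back (hinges); own y: along the row to the robot's left. Lid k = 1..7 is centred at own y = (4 - k) x 34 mm (lid 7 at the right end); all hinge on one line at own x = +23 mm, z = 30 mm.
- lid_1_top (a point): middle of lid 1's flat crown top, 22.5 mm in front of its hinge line; z = outward normal. Frosted clear lid 32 mm wide, 46 mm from hinge to front edge, plus a 9 mm thumb tab. Crown top 12 mm wide, 8 to 37 mm from the hinge, 7.5 mm above it: shut, 37.5 mm above the worktop. Sides slope 30 degrees to the neighbours, so fingertips sliding along the row at that height ride up and push each lid down.
- lid_7_top (a point): the same point of lid 7 (same shape), which stands open at the start.
- lid_1 (a joint): hinge of lid 1: 0 rad shut, positive open (front edge up and back), stays where it is left; at the start it lies ajar, 0.07 to 0.13 rad. Stiff: about 1.5 N of push, 25 mm from the hinge, moves it. Its seat gives: it can be pushed on to -0.04, where it stops (1 mm at the crown). Opens to 1.9.
- lid_2 (a joint): hinge of lid 2: 0 rad shut, positive open (front edge up and back), stays where it is left; at the start it lies ajar, 0.07 to 0.13 rad. Stiff: about 1.5 N of push, 25 mm from the hinge, moves it. Its seat gives: it can be pushed on to -0.04, where it stops (1 mm at the crown). Opens to 1.9.
- lid_3 (a joint): hinge of lid 3: 0 rad shut, positive open (front edge up and back), stays where it is left; at the start it lies ajar, 0.07 to 0.13 rad. Stiff: about 1.5 N of push, 25 mm from the hinge, moves it. Its seat gives: it can be pushed on to -0.04, where it stops (1 mm at the crown). Opens to 1.9.
- lid_4 (a joint): hinge of lid 4: 0 rad shut, positive open (front edge up and back), stays where it is left; at the start it lies ajar, 0.07 to 0.13 rad. Stiff: about 1.5 N of push, 25 mm from the hinge, moves it. Its seat gives: it can be pushed on to -0.04, where it stops (1 mm at the crown). Opens to 1.9.
- lid_5 (a joint): hinge of lid 5: 0 rad shut, positive open (front edge up and back), stays where it is left; at the start it lies ajar, 0.07 to 0.13 rad. Stiff: about 1.5 N of push, 25 mm from the hinge, moves it. Its seat gives: it can be pushed on to -0.04, where it stops (1 mm at the crown). Opens to 1.9.
- lid_6 (a joint): hinge of lid 6: 0 rad shut, positive open (front edge up and back), stays where it is left; at the start it lies ajar, 0.07 to 0.13 rad. Stiff: about 1.5 N of push, 25 mm from the hinge, moves it. Its seat gives: it can be pushed on to -0.04, where it stops (1 mm at the crown). Opens to 1.9.
- lid_7 (a joint): hinge of lid 7: 0 rad shut, positive open (front edge up and back), stays where it is left; at the start it stands open, 1.0 to 1.5 rad. Stiff: about 1.5 N of push, 25 mm from the hinge, moves it. Its seat gives: it can be pushed on to -0.04, where it stops (1 mm at the crown). Opens to 1.9.
- blister_a: blister card 42 x 95 mm, flat, behind the right half of the organiser; loose bystander, to be left alone. Origin: middle of its underside.
- name_stamp: slim name stamp standing upright, 20 mm across, 62 mm high, behind the right end of the organiser; loose bystander, to be left alone. Origin: middle of its underside.
- bottle_small: small white bottle, 34 mm across, 60 mm high, behind the middle of the organiser; loose bystander, to be left alone. Origin: middle of its underside.
- measure_cup: clear measuring cup, 50 mm across, 46 mm high, behind the organiser, left; loose bystander, to be left alone. Origin: middle of its underside.
- eraser: eraser 18 x 43 x 12 mm beyond the organiser's right end; loose bystander, to be left alone. Origin: middle of its underside.
- sticky_pad: pad of sticky notes 50 x 51 x 13 mm beyond its left end; loose bystander, to be left alone. Origin: middle of its underside.

How it is judged (in metres and radians):
At the end, for the whole second after the job is handed in: All seven lids are shut to within 0.03 rad (about 1.5 mm at the front edge), and the organiser stands flat and still within 20 mm of where it stood (value of joint each of lid_1, lid_2, lid_3, lid_4, lid_5, lid_6, lid_7 below 0.03 rad and distance of organiser from where it was at the start of the episode below 0.02 m and angle between organiser's own z axis and vertical below 0.03 rad and linear speed of organiser below 0.01 m/s); the robot touches nothing.
It fails at once if the organiser is pressed harder than 40 N (contact force between the fingers and organiser above 40 N).
It fails at once if the organiser is lifted or shifted by more than 20 mm (height (world z) of organiser above 0.01 m or distance of organiser from where it was at the start of the episode above 0.02 m).
It fails at once if a lid is opened further instead of shut (value of joint any of lid_1, lid_2, lid_3, lid_4, lid_5, lid_6 above 0.3 rad or value of joint lid_7 above 1.7 rad).
It fails at once if a thing lying about is moved by more than 25 mm (distance of any of blister_a, name_stamp, bottle_small, measure_cup, eraser, sticky_pad from where it was at the start of the episode above 0.025 m).
It also fails if it takes over 46 s, if anything falls off the work surface, if the arm or the gripper's body presses on something with over 40 N, if the wrist force passes 120 N, or if a joint passes its speed limit or range.

ROBOT

A 6-joint arm with a two-finger parallel gripper is mounted at the origin on a cart in front of the work surface, level with it; the furniture and walls round the work are solid. World frame = base frame: x ahead of the robot, y to its left, z up, the work surface at z = 0. Lengths are in m, angles in degrees, forces in N, time in s.
With the tool pointing down it reaches from about 0.4 to 0.825 m from the base axis. Payload 7 kg.
Tool frame: the origin (TCP) lies at the centre of the arm's flange, where the gripper is bolted on; the fingertips stand 178 mm ahead of it and the grasp point (between the pads) lies 159 mm ahead of it (tip_reach is the distance from the TCP to the fingertips, in m); z points along the fingers, y is the line along which they close (so a half turn about z gives the same grasp; the last joint's range is limited). The gripper opens to 88 mm and grips with 3 to 60 N. Pads are 19 mm wide; open, the fingers measure 130 mm over their backs; the gripper's body (78 mm by 193 mm) begins 47 mm behind the grasp point.
Start: joints at [85.892, 20.546, 0.682, 0, -70.136, -16.507], TCP at [0.238, 0.632, 0.405] pointing down, gripper open.
Joint ranges: [-176.03, 176.03], [-82.01, 121.73], [-58.28, 71.71], [-173.87, 95.51], [-174.79, -0.11], [-173.66, 173.66]. Speed limits (degrees/s): [136.94, 136.94, 172.46, 180, 180, 180].

INTERFACE

Orientations are given as [roll, pitch, yaw] about the fixed x, y, z axes, in that order (R = Rz(yaw) Ry(pitch) Rx(roll)).
In Python, from plant import * gives the robot as it stands.
- The arm moves only by the shell command python3 -m handwheel 'ROWS'. ROWS is JSON, a list of rows, each a list of 7 numbers: the opening, from -1 (shut) to 1 (fully open), then the shift along the tool's x, y, z as a fraction of full scale, then the turn, a rotation vector about the tool's x, y, z as a fraction of full scale. A call has 1 to 5 rows; each row shifts and turns the commanded pose from where the row before left it, along the tool's axes as they then stand; what a row does not reach is not made up. Full scale, the value 1, is 0.025 m for a shift and 6 degrees for a turn. A row lasts 1/8 s, in which the tool goes at most 62.5 mm and 10.7 degrees, less where a joint would pass 70% of its speed; a pose out of reach is approached as far as the arm can. A call with a number of a shift or a turn outside -1 to 1 is refused whole. A call with a gripper value outside its range is refused whole. The fingers move at their own pace and stop on an object; the grip force is fixed at half the most. Time passes only in rows, so rows that do not move let the fingers close. It gives the time, the measured TCP pose, the force, the opening and the grip force at its end, in the units of the state.
- get_obs(): the state, without advancing time (a new reading comes with each control period).
- snapshot(name): name is "scene" or "top" or "wrist"; returns a dict with "color" (480x640x3 uint8, red, green, blue), "fx", "fy", "cx", "cy" (pixels), "R" (3x3) and "t" (3): a world point X has camera coordinates R X + t; the wrist camera has in their place "tool_from_camera" (4x4, takes a point from camera to tool coordinates, whose origin is the TCP and whose axes are the flange's). Camera axes: x right, y down, z forward; pixel columns grow to the right and rows downward; lengths in m; the calibration is good to about 2 mm. A picture is of the moment at which its call begins: read the wrist's pose just before it. There is no depth.
- close_job(): hands the job in; it is judged then, once.
The state is a dict: "clock": time; "joint_pos": joint angles; "qvel": joint speeds; "tau": joint torques, N m; "tool_pos": TCP position; "orientation": TCP orientation; "force": force on the tool from outside, world axes, zero at the start; "moment": the same for the moment, N m; "opening": finger opening in m; "gripper_force": force on a finger pad.
Only numpy, scipy, OpenCV 4.12 (cv2) and the standard library are available. Lean on these libraries where they do the work, as an engineer would, in place of code of your own. Each camera call takes 0.05 s, during which the arm holds its last target. There are 200 camera calls.

## Working session

There is one attempt and no reset: what is moved stays moved. The work goes in short steps, Python scripts to look and compute and a shell command to move; the robot and the scene stay as the last step left them, time stands still between calls to the robot, and variables do not carry over. Pictures are saved under pics/ and viewed, at most 10 in all, crops included, and the job is handed in when it is done.

```bash
ls; mkdir -p pics; python3 - <<'E'
from plant import *
import cv2
for n in("scene","top"):
    s=snapshot(n); cv2.imwrite(f"pics/{n}0.png",s["color"][:,:,::-1])
    print(n,s["fx"],s["cx"],s["cy"],s["R"],s["t"])
o=get_obs();print(o)
print(snapshot("wrist")["tool_from_camera"])
E
```

```text
pics
scene 522.0656178611484 327.1104921462894 235.3768897022483 [[ 0.77100504 -0.63681273 -0.00455788]
 [-0.31887669 -0.37985692 -0.86834692]
 [ 0.55124303  0.67095326 -0.49593634]] [-0.48848782  0.21028055  0.60272471]
top 523.1936403625838 312.7282786067582 239.18615295763138 [[ 0.00438015 -0.99949157  0.03158189]
 [-0.9944792  -0.00766502 -0.10465352]
 [ 0.10484239 -0.03094913 -0.99400716]] [-0.09606998  0.60303017  0.8452575 ]
{'clock': 0.1, 'joint_pos': array([ 8.58942445e+01,  2.05873481e+01,  6.38311391e-01, -1.77469860e-02,
       -7.01380319e+01, -1.65083404e+01]), 'qvel': array([ 0.04324582, -0.0134094 ,  0.01906846,  0.08942486, -0.08309436,
       -0.05215418]), 'tau': array([-1.05591800e-03, -5.84163058e+01,  2.93751740e+01,  7.01560915e+00,
        1.02452002e-02, -4.72572151e-05]), 'tool_pos': array([0.23757346, 0.63161312, 0.40381056]), 'orientation': array([ 1.79911779e+02, -8.74676737e-03, -2.06201315e+01]), 'force': array([ 0.90701569, -0.94583358, -0.60942491]), 'moment': array([-0.01007057, -0.00494621, -0.00261859]), 'gripper_force': 0.0, 'opening': 0.08772955697927681}
[[-1.01195606e-03 -9.62326676e-01 -2.71893994e-01  7.37745031e-02]
 [ 9.99999462e-01 -9.12179536e-04 -4.93357018e-04  8.02906454e-04]
 [ 2.26754482e-04 -2.71894347e-01  9.62327082e-01  1.94068952e-02]
 [ 0.00000000e+00  0.00000000e+00  0.00000000e+00  1.00000000e+00]]
```

View pics/top0.png

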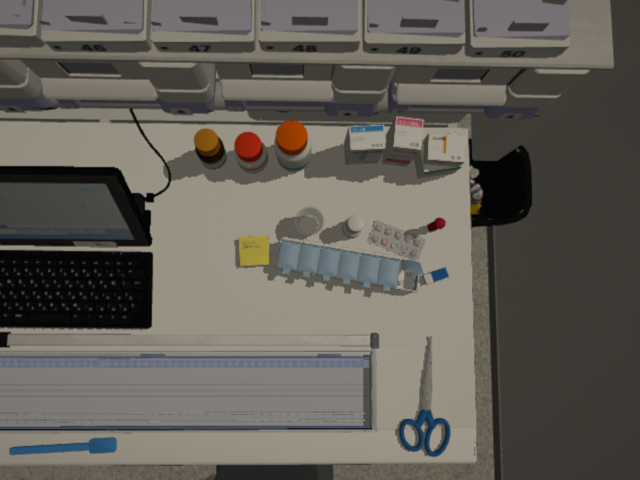

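View pics/scene0.png

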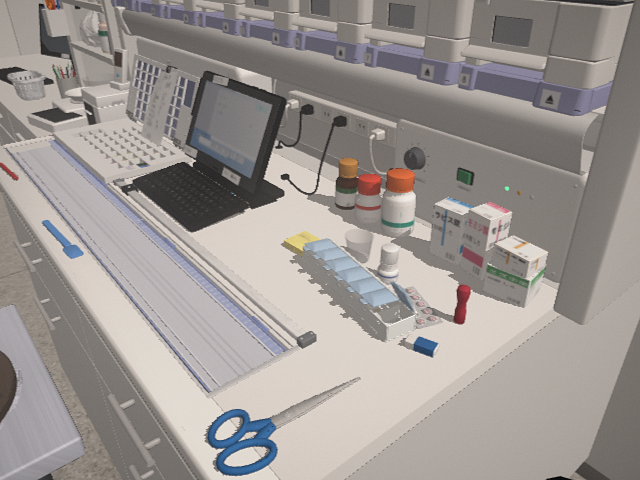

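The top view shows the organiser from about (285,250) to (415,280), slightly rotated. Lid 7 stands open near (410,270), with the eraser at (437,275) and the stamp at (435,225). The tall bottles are further back. Next I mask the lids and compute the pose.

```bash
cat > h.py <<'E'
import numpy as np,cv2
from plant import *
def ray(s,uv,z):
    R,t=np.array(s["R"]),np.array(s["t"]); c=-R.T@t
    d=R.T@np.array([(uv[0]-s["cx"])/s["fx"],(uv[1]-s["cy"])/s["fy"],1]); return c+d*(z-c[2])/d[2]
E
python3 - <<'E'
from h import *
s=snapshot("top");im=s["color"];hsv=cv2.cvtColor(im,cv2.COLOR_RGB2HSV)
print(hsv[262,330],hsv[300,330],hsv[270,410])
m=cv2.inRange(hsv,(95,40,60),(118,140,255));m[:220]=0;m[300:]=0;m[:,:270]=0;m[:,424:]=0
n,l,st,c=cv2.connectedComponentsWithStats(m)
for i in range(1,n):
    if st[i,4]>40: print(st[i],c[i],ray(s,c[i],.036))
r=cv2.minAreaRect(cv2.findNonZero((m*(np.arange(640)<402)).astype(np.uint8)))
print(r);b=cv2.boxPoints(r)
for p in b: print(p,ray(s,p,.036))
for u in [(437,275),(435,240),(355,236),(254,250),(440,224)]: print(u,ray(s,u,0.01))
cv2.imwrite("pics/t1.png",cv2.resize(im[215:305,260:460],None,fx=4,fy=4,interpolation=cv2.INTER_CUBIC)[:,:,::-1])
E
```

```text
[ 98  39 131] [ 21  35 154] [100  41 111]
[278 242  22  27 428] [288.15654206 255.29439252] [ 0.57600678 -0.05150832  0.036     ]
[298 245  22  27 420] [308.51666667 258.41190476] [ 0.5710274  -0.08545597  0.036     ]
[318 248  22  28 421] [328.39667458 261.83372922] [ 0.5655289  -0.11864364  0.036     ]
[339 252  20  27 413] [348.47215496 265.13559322] [ 0.56022693 -0.15219318  0.036     ]
[359 255  20  28 401] [368.63591022 268.50872818] [ 0.55480103 -0.18592695  0.036     ]
[379 258  20  28 410] [388.66097561 272.00243902] [ 0.54916669 -0.21946246  0.036     ]
[402 261  21  14 187] [411.92513369 266.85026738] [ 0.55800826 -0.25870566  0.036     ]
((338.3852233886719, 263.7878723144531), (120.01551818847656, 26.065534591674805), 9.574227333068848)
[277.04565 266.6583 ] [ 0.55696794 -0.03325027  0.036     ]
[281.38098 240.95584] [ 0.59992623 -0.03998311  0.036     ]
[399.7248  260.91745] [ 0.56782279 -0.23829131  0.036     ]
[395.38947 286.6199 ] [ 0.52490265 -0.23046419  0.036     ]
(437, 275) [ 0.54560778 -0.30777949  0.01      ]
(435, 240) [ 0.60625964 -0.3055343   0.01      ]
(355, 236) [ 0.61214657 -0.16624842  0.01      ]
(254, 250) [0.58663357 0.00746111 0.01      ]
(440, 224) [ 0.63435851 -0.31488368  0.01      ]
```

View pics/t1.png

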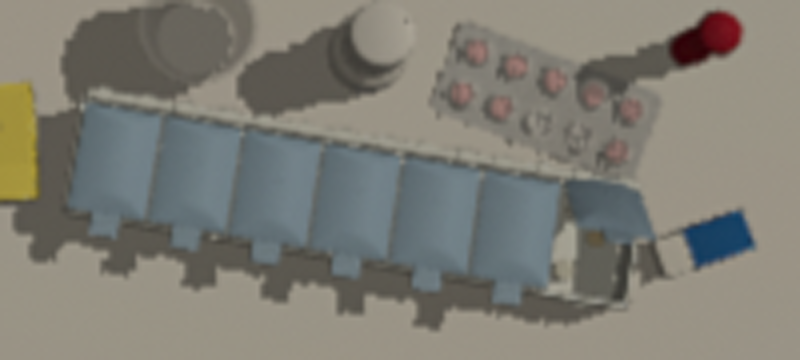

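The six lid centroids are 34.0 mm apart, which matches the given spacing. The row yaw comes out at -9.06°, and lid 7 is folded open. I'll turn the tool to match the row and start across.

```bash
python3 -m handwheel '[[-1,0,0,0,0,0,-0.96],[-1,0,0,0,0,0,-0.96],[-1,0.6,1,0,0,0,0],[-1,0.6,1,0,0,0,0],[-1,0.6,1,0,0,0,0]]'
python3 -m handwheel '[[-1,0.6,1,0,0,0,0],[-1,0.6,1,0,0,0,0],[-1,0.6,1,0,0,0,0],[-1,0.6,1,0,0,0,0],[-1,0.6,1,0,0,0,0]]'
```

```text
clock: 0.82
tool_pos: [0.2705, 0.5497, 0.4044]
orientation: [180.0, 0.0, -9.1]
force: [0.1, -0.4, 0.0]
opening: 0.0431
gripper_force: 0.0
clock: 1.45
tool_pos: [0.3251, 0.4137, 0.4047]
orientation: [-180.0, -0.0, -9.1]
force: [0.2, -0.2, -0.2]
opening: 0.0002
gripper_force: 0.0
```

```bash
python3 -m handwheel '[[-1,0.6,1,0,0,0,0],[-1,0.6,1,0,0,0,0],[-1,0.6,1,0,0,0,0],[-1,0.6,1,0,0,0,0],[-1,0.6,1,0,0,0,0]]'
python3 -m handwheel '[[-1,0.6,1,0,0,0,0],[-1,0.6,1,0,0,0,0],[-1,0.6,1,0,0,0,0],[-1,0.6,1,0,0,0,0],[-1,0.6,1,0,0,0,0]]'
python3 -m handwheel '[[-1,0.6,1,0,0,0,0],[-1,0.6,1,0,0,0,0],[-1,0.6,1,0,0,0,0],[-1,0.6,1,0,0,0,0],[-1,0.6,1,0,0,0,0]]'
python3 -m handwheel '[[-1,0.6,1,0,0,0,0],[-1,0.6,1,0,0,0,0],[-1,0.6,1,0,0,0,0],[-1,0.6,1,0,0,0,0],[-1,0.6,1,0,0,0,0]]' | grep -v gripper
python3 - <<'E'
from h import *
o=get_obs();p=o["tool_pos"]
s=snapshot("wrist");cv2.imwrite("pics/w1.png",s["color"][:,:,::-1])
s2=snapshot("scene");cv2.imwrite("pics/s1.png",cv2.resize(s2["color"][200:380,270:510],None,fx=3,fy=3)[:,:,::-1])
print(p,o["orientation"])
E
```

```text
clock: 2.08
tool_pos: [0.3792, 0.2782, 0.4047]
orientation: [-180.0, -0.0, -9.1]
force: [-0.0, 0.3, 0.0]
opening: 0.0004
gripper_force: 0.0
clock: 2.7
tool_pos: [0.4332, 0.1429, 0.4048]
orientation: [-180.0, -0.0, -9.1]
force: [-0.1, 0.4, -0.8]
opening: 0.0004
gripper_force: 0.0
clock: 3.32
tool_pos: [0.4873, 0.0076, 0.4048]
orientation: [-180.0, -0.0, -9.1]
force: [0.3, -0.4, -0.5]
opening: 0.0005
gripper_force: 0.0
clock: 3.95
tool_pos: [0.5414, -0.1276, 0.4047]
orientation: [-180.0, -0.0, -9.1]
force: [0.6, 0.4, 0.2]
opening: 0.0006
[ 0.54143211 -0.12757762  0.40468978] [-1.79998707e+02 -1.88357652e-03 -9.11149027e+00]
```

View pics/w1.png

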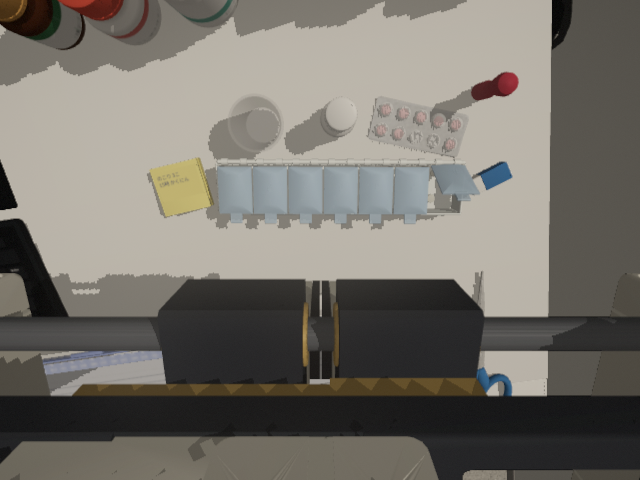

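The wrist view shows the row square to the tool, hinges near row 163, lids 1 to 6 at columns 235 to 410, and lid 7 folded back at (452,180). I'll cross-check the position by rays from this view.

```bash
python3 - <<'E'
from h import *
from scipy.spatial.transform import Rotation as Ro
s=snapshot("wrist");o=get_obs()
T=np.eye(4);T[:3,:3]=Ro.from_euler("xyz",o["orientation"],degrees=True).as_matrix();T[:3,3]=o["tool_pos"]
C=T@s["tool_from_camera"];v=dict(s);v["R"]=C[:3,:3].T;v["t"]=-C[:3,:3].T@C[:3,3]
hsv=cv2.cvtColor(s["color"],cv2.COLOR_RGB2HSV);m=cv2.inRange(hsv,(95,35,60),(118,140,255));m[:150]=0;m[240:]=0;m[:,:212]=0;m[:,485:]=0
n,l,st,c=cv2.connectedComponentsWithStats(m)
E=np.array([[.9875,-.1577,0],[.1577,.9875,0],[0,0,1]])
for i in range(1,n):
    if st[i,4]>100: print(st[i],E@ray(v,c[i],.037))
for p in [(220,163),(450,163)]: print("hinge",E@ray(v,p,.03))
for p in [(483,91),(455,130)]: print("stamp/card",E@ray(v,p,.0))
print("stamp top",E@ray(v,(508,83),.06))
E
```

```text
hinge [0.60551769 0.05442376 0.03      ]
hinge [ 0.60469299 -0.16549063  0.03      ]
stamp/card [ 0.67209019 -0.20197925  0.        ]
stamp/card [ 0.63542801 -0.17797247  0.        ]
stamp top [ 0.67135011 -0.19690687  0.06      ]
```

View pics/s1.png

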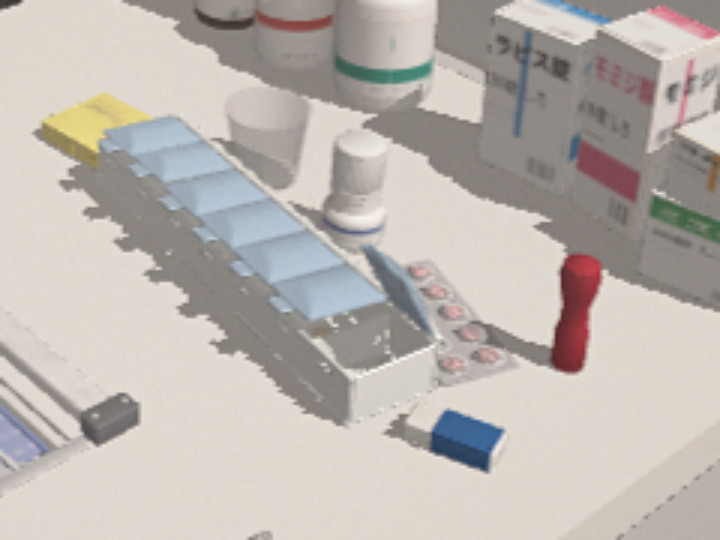

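Both views agree, with the hinge at about s_x = .602. The zoomed scene view shows lid 7 nearly upright at (400,290), with free space behind it at fingertip height. I'll go behind it and down.

```bash
python3 -m handwheel '[[-1,0.62,1,0,0,0,0],[-1,0.62,1,0,0,0,0],[-1,0.62,1,0,0,0,0],[-1,0.62,1,0,0,0,0],[-1,0.62,1,0,0,0,0]]'
python3 -m handwheel '[[-1,0,0.08,1,0,0,0],[-1,0,0,1,0,0,0],[-1,0,0,1,0,0,0],[-1,0,0,1,0,0,0],[-1,0,0,0.5,0,0,0]]'
python3 - <<'E'
from h import *
s2=snapshot("scene");cv2.imwrite("pics/s2.png",cv2.resize(s2["color"][160:380,270:510],None,fx=2.5,fy=2.5)[:,:,::-1])
p=get_obs()["tool_pos"];E=np.array([[.9875,-.1577,0],[.1577,.9875,0],[0,0,1]]);print(E@p-[0,0,.178])
E
```

```text
clock: 4.72
tool_pos: [0.5983, -0.2619, 0.4048]
orientation: [-180.0, 0.0, -9.1]
force: [0.7, 0.6, -0.3]
opening: 0.0004
gripper_force: 0.0
clock: 5.35
tool_pos: [0.5975, -0.263, 0.2909]
orientation: [-180.0, 0.1, -9.1]
force: [1.0, -0.6, -0.2]
opening: 0.0004
gripper_force: 0.0
[ 0.63133819 -0.16547055  0.11177895]
```

View pics/s2.png

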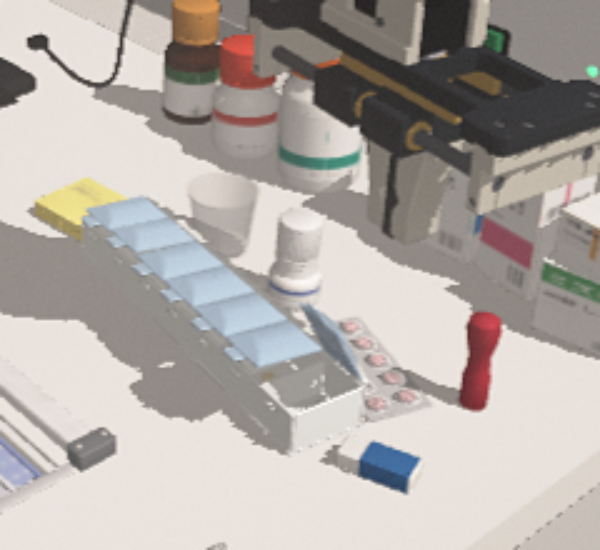

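The fingers hang behind lid 7 and clear of the stamp. Going down, then forward to fold.

```bash
python3 -m handwheel '[[-1,0,0.05,1,0,0,0],[-1,0,0,0.9,0,0,0],[-1,0,0,0.4,0,0,0],[-1,0,0,0,0,0,0]]'
python3 -m handwheel '[[-1,-0.4,0,0,0,0,0],[-1,-0.4,0,0,0,0,0],[-1,-0.4,0,0,0,0,0],[-1,-0.4,0,0,0,0,0]]'
```

```text
clock: 5.9
tool_pos: [0.5981, -0.2647, 0.2348]
orientation: [180.0, 0.0, -9.1]
force: [1.1, 0.3, 0.6]
opening: 0.0006
gripper_force: 0.0
clock: 6.4
tool_pos: [0.5581, -0.2583, 0.2353]
orientation: [180.0, -0.1, -9.1]
force: [0.9, -0.8, 0.2]
opening: 0.0002
gripper_force: 0.5
```

```bash
python3 -m handwheel '[[-1,-0.4,0,0,0,0,0],[-1,-0.3,0,0.1,0,0,0],[-1,-0.2,0,0.1,0,0,0],[-1,0,0,0.15,0,0,0],[-1,0,0,0.15,0,0,0]]'
python3 - <<'E'
from h import *
s2=snapshot("scene");cv2.imwrite("pics/s3.png",cv2.resize(s2["color"][160:380,270:510],None,fx=2.5,fy=2.5)[:,:,::-1])
o=get_obs();p=o["tool_pos"];E=np.array([[.9875,-.1577,0],[.1577,.9875,0],[0,0,1]]);print(E@p-[0,0,.178],o["force"])
E
```

```text
clock: 7.02
tool_pos: [0.5361, -0.2549, 0.2217]
orientation: [180.0, 0.1, -9.1]
force: [-0.5, -0.2, 1.8]
opening: -0.0001
gripper_force: 0.7
[ 0.56955657 -0.16709912  0.04314812] [-1.38196372 -0.07125104  0.24160932]
```

View pics/s3.png

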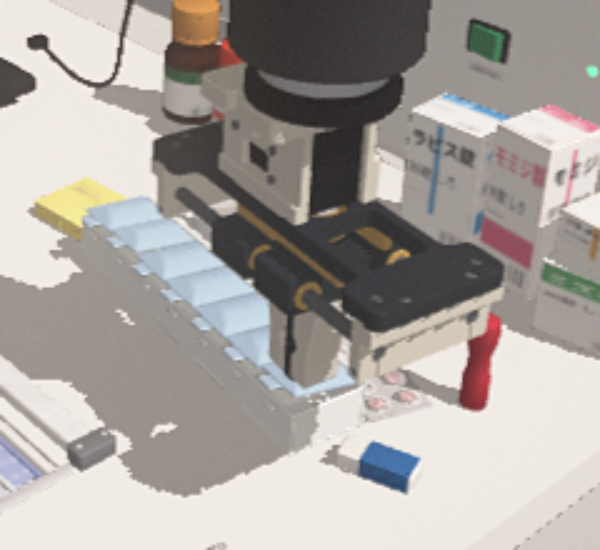

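Lid 7 is folded over and the tip is at z = .043. I'll shift 5 mm toward the crown middle and press down to about .037.

```bash
python3 -m handwheel '[[-1,0.1,0,0.06,0,0,0],[-1,0.1,0,0.06,0,0,0],[-1,0,0,0.06,0,0,0],[-1,0,0,0.05,0,0,0],[-1,0,0,0,0,0,0]]'; python3 -c "
from plant import *
print(get_obs()['tool_pos'][2]-.178)"
```

```text
clock: 7.7
tool_pos: [0.5413, -0.2556, 0.2163]
orientation: [-180.0, -0.0, -9.1]
force: [-0.4, -0.1, 1.2]
opening: 0.0005
gripper_force: 0.0
0.03829726854107399
```

```bash
python3 -m handwheel '[[-1,0,0,0.03,0,0,0],[-1,0,0,0.02,0,0,0],[-1,0,0,0,0,0,0],[-1,0,0,0,0,0,0]]'; python3 -c "
from plant import *
for i in range(1):
  o=get_obs();print(o['tool_pos'][2]-.178,o['force'])"
```

```text
clock: 8.2
tool_pos: [0.5412, -0.2556, 0.2152]
orientation: [-180.0, 0.0, -9.1]
force: [-1.1, -0.5, 0.9]
opening: 0.0005
gripper_force: 0.9
0.037197030272829695 [-1.1019238  -0.53620185  0.9148915 ]
```

```bash
python3 -m handwheel '[[-1,0,0,0.016,0,0,0],[-1,0,0,0,0,0,0]]'|grep -E "tool_pos|^force"; python3 -m handwheel '[[-1,0,0,0.016,0,0,0],[-1,0,0,0,0,0,0]]'|grep -E "tool_pos|^force"
```

```text
tool_pos: [0.5412, -0.2556, 0.2149]
force: [-1.7, 0.9, 4.2]
tool_pos: [0.5411, -0.2556, 0.2148]
force: [-3.0, 2.6, 7.5]
```

The stop is at tip z of about .0369. I'll back off 0.6 mm and sweep left along the row.

```bash
python3 -m handwheel '[[-1,0,0,-0.024,0,0,0],[-1,0,-0.2,0,0,0,0],[-1,0,-0.2,0,0,0,0],[-1,0,-0.2,0,0,0,0],[-1,0,-0.2,0,0,0,0]]'|grep -E "tool_pos|^force"; python3 -m handwheel '[[-1,0,-0.2,0,0,0,0],[-1,0,-0.2,0,0,0,0],[-1,0,-0.2,0,0,0,0]]'|grep -E "tool_pos|^force"
```

```text
tool_pos: [0.5444, -0.2356, 0.2149]
force: [-0.6, -4.1, 2.1]
tool_pos: [0.5469, -0.2207, 0.215]
force: [0.2, -1.4, 2.3]
```

```bash
f(){ grep -E "tool_pos|^force"; }
python3 -m handwheel '[[-1,0,-0.2,0,0,0,0],[-1,0,-0.2,0,0,0,0],[-1,0,-0.2,0,0,0,0],[-1,0,-0.2,0,0,0,0]]'|f
python3 -m handwheel '[[-1,0,-0.2,0,0,0,0],[-1,0,-0.2,0,0,0,0],[-1,0,-0.2,0,0,0,0],[-1,0,-0.2,0,0,0,0]]'|f
python3 -m handwheel '[[-1,0,-0.2,0,0,0,0],[-1,0,-0.2,0,0,0,0],[-1,0,-0.2,0,0,0,0],[-1,0,-0.2,0,0,0,0]]'|f
python3 -c "
from h import *
s=snapshot('top');m=cv2.inRange(cv2.cvtColor(s['color'],cv2.COLOR_RGB2HSV),(20,120,80),(35,255,255));print(cv2.countNonZero(m[235:275,235:275]))
cv2.imwrite('pics/t2.png',s['color'][200:320,220:460,::-1])"
```

```text
tool_pos: [0.5498, -0.2011, 0.2149]
force: [-0.1, -1.7, 1.4]
tool_pos: [0.5532, -0.1813, 0.2151]
force: [-0.6, -1.6, 2.7]
tool_pos: [0.5563, -0.1614, 0.2149]
force: [-0.0, -0.3, 1.2]
0
```

```bash
f(){ grep -E "tool_pos|^force"; }
python3 -m handwheel '[[-1,0,-0.2,0,0,0,0],[-1,0,-0.2,0,0,0,0],[-1,0,-0.2,0,0,0,0],[-1,0,-0.2,0,0,0,0],[-1,0,-0.2,0,0,0,0]]'|f
python3 -m handwheel '[[-1,0,-0.2,0,0,0,0],[-1,0,-0.2,0,0,0,0],[-1,0,-0.2,0,0,0,0],[-1,0,-0.2,0,0,0,0],[-1,0,-0.2,0,0,0,0]]'|f
python3 -m handwheel '[[-1,0,-0.2,0,0,0,0],[-1,0,-0.2,0,0,0,0],[-1,0,-0.2,0,0,0,0],[-1,0,-0.2,0,0,0,0],[-1,0,-0.2,0,0,0,0]]'|f
python3 -m handwheel '[[-1,0,-0.2,0,0,0,0],[-1,0,-0.2,0,0,0,0],[-1,0,-0.2,0,0,0,0],[-1,0,-0.2,0,0,0,0],[-1,0,-0.2,0,0,0,0]]'|f
python3 -m handwheel '[[-1,0,-0.2,0,0,0,0],[-1,0,-0.2,0,0,0,0],[-1,0,-0.2,0,0,0,0],[-1,0,0,0,0,0,0]]'|f
```

```text
tool_pos: [0.5601, -0.1369, 0.2149]
force: [-0.2, -2.4, 0.9]
tool_pos: [0.5642, -0.1121, 0.2151]
force: [-0.6, -2.5, 2.0]
tool_pos: [0.5682, -0.0874, 0.215]
force: [-0.2, -1.5, 2.5]
tool_pos: [0.572, -0.0628, 0.2149]
force: [-1.3, -0.6, 0.9]
tool_pos: [0.5746, -0.0477, 0.2151]
force: [-0.6, 2.5, 3.2]
```

Over lid 1 now. I'll probe for its stop, to check the height holds at this end, then lift and look.

```bash
f(){ grep -E "clock|tool_pos|^force"; }
python3 -m handwheel '[[-1,0,0,0.016,0,0,0],[-1,0,0,0,0,0,0]]'|f
python3 -m handwheel '[[-1,0,0,0.01,0,0,0],[-1,0,0,0,0,0,0]]'|f
python3 -m handwheel '[[-1,0,0,-0.4,0,0,0],[-1,0,0,-1,0,0,0],[-1,-1,0,-1,0,0,0],[-1,-1,0,-1,0,0,0],[-1,-1,0,-1,0,0,0]]'|f
python3 -m handwheel '[[-1,-1,0,-1,0,0,0],[-1,-1,0,-1,0,0,0],[-1,-1,0,-0.5,0,0,0]]'|f
python3 - <<'E'
from h import *
s=snapshot("scene");a=cv2.resize(s["color"][215:355,270:470],None,fx=4,fy=4,interpolation=cv2.INTER_CUBIC)
cv2.imwrite("pics/s4.png",a[:,:,::-1])
s=snapshot("top");cv2.imwrite("pics/t3.png",cv2.resize(s["color"][205:305,245:460],None,fx=3.5,fy=3.5,interpolation=cv2.INTER_CUBIC)[:,:,::-1])
E
```

```text
clock: 14.5
tool_pos: [0.5745, -0.0479, 0.2149]
force: [-1.3, 4.3, 6.0]
clock: 14.75
tool_pos: [0.5745, -0.0479, 0.2148]
force: [-2.9, 3.2, 7.4]
clock: 15.38
tool_pos: [0.4995, -0.0366, 0.3252]
force: [-0.1, -0.0, -0.7]
clock: 15.75
tool_pos: [0.4255, -0.0247, 0.3885]
force: [0.3, 0.6, 0.4]
```

View pics/s4.png

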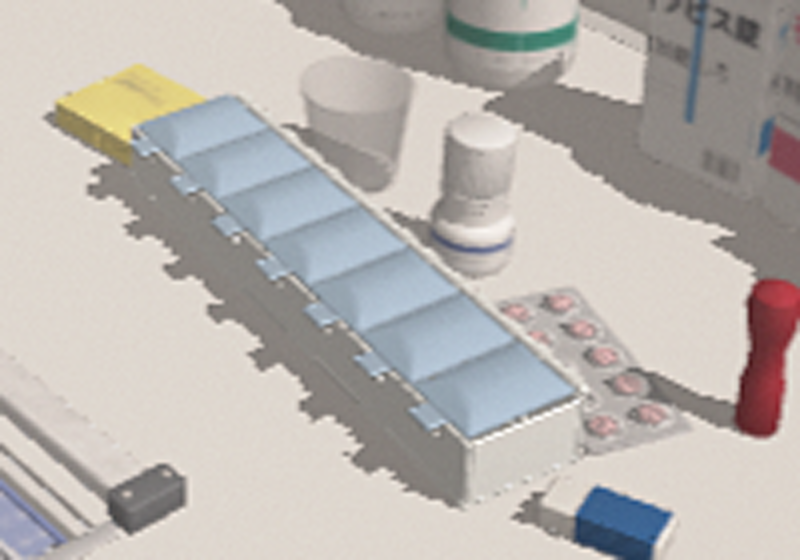

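View pics/t3.png

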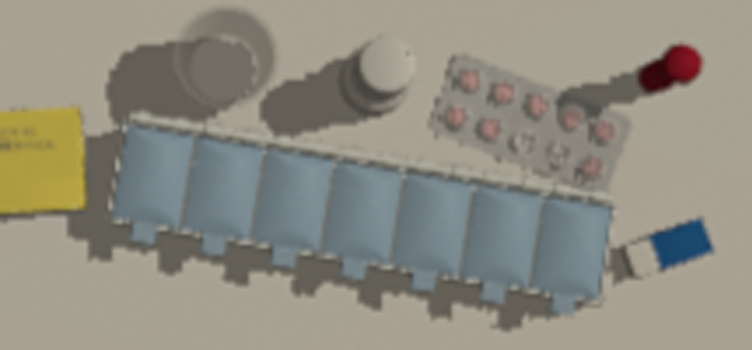

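All seven lids lie flush in one line: tabs from (148,145) to (428,415) in the scene crop, with no gaps in the top crop. The stop was at the same height at both ends, and the neighbouring things have not moved. Handing in.

```bash
python3 -c "
from plant import *
print(close_job())"
```

```text
the job is handed in; nothing more can be done
None
```

I folded lid 7 over and swept the fingertips along the row; all seven lids look fully shut in the camera views, the organiser and the things around it look unmoved, and the job was handed in at about 16 s (no verdict was returned).

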